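# Sort pattern weights by the drag of their soles

## Robot

A 7-joint arm with a two-finger parallel gripper is mounted at the origin on the work surface. World frame = base frame: x ahead of the robot, y to its left, z up, the work surface at z = 0. Lengths are in m, angles in rad, forces in N, time in s.
With the tool pointing down it reaches from about 0.425 to 0.825 m from the base axis. Payload 3.6 kg.
Tool frame: the origin (TCP) lies midway between the tips of the shut fingers; the grasp point (between the pads) lies 19 mm behind it; z points along the fingers, y is the line along which they close (so a half turn about z gives the same grasp; the last joint's range is limited). The gripper opens to 85 mm and grips with 20 to 120 N. Pads are 22 mm wide; open, the fingers measure 114 mm over their backs; the gripper's body (76 mm by 85 mm) begins 54 mm behind the grasp point. The pads swing forward as they close: fully open they stand 13 mm farther back than shut.
Start: joints at [-1.323, 0.615, -0.013, 1.423, 0.008, 1.103, -0.04], TCP at [0.176, 0.626, 0.208] pointing down, gripper open.
Joint ranges: [-3.12, 3.12], [-0.3, 2.06], [-1.34, 1.32], [0.26, 2.42], [-1.36, 4.5], [0.01, 1.98], [-2.84, 2.84]. Speed limits (rad/s): [2.79, 2.79, 3.14, 3.14, 3.14, 3.14, 3.14].

## Interface

Orientations are given as a 3x3 rotation matrix whose columns are the frame's x, y, z axes.
In Python, from plant import * gives the robot as it stands.
- The arm moves only by the tool step_arm, never from a script. Its argument "series" is a list that holds one entry, the list of rows, each a list of 5 numbers: the closure, from -1 (fully open) to 1 (shut), then the shift along the tool's x, y, z scaled (see below), then the turn about the tool's z scaled (see below). In form: [[[gripper, x, y, z, turn], ...]]. A call has 1 to 5 rows; each row shifts and turns the commanded pose from where the row before left it, along the tool's axes as they then stand; what a row does not reach is not made up. The controller multiplies each number of a shift by 12 cm and each number of a turn by 90 degrees. A row lasts 1/8 s, in which the tool goes at most 62.5 mm and 10.7 degrees, less where a joint would pass 70% of its speed; a pose out of reach is approached as far as the arm can. A call with a number of a shift or a turn outside -1 to 1 is refused whole. A call with a gripper value outside its range is refused whole. The fingers move at their own pace and stop on an object; "grip_force" is the grip in N (left out, the last holds). Time passes only in rows, so rows that do not move let the fingers close. It gives the time, the measured TCP pose, the force, the opening and the grip force at its end, in the units of the state.
- read_state(): the state, without advancing time (a new reading comes with each control period).
- read_camera(name): name is "side" or "top" or "wrist"; returns a dict with "image" (420x560x3 uint8, red, green, blue), "vertical_fov" (degrees; the focal length in pixels is half the picture's height over the tangent of half this angle, whatever the lens; pixels are square), "cx", "cy" (the principal point, pixels), "xyz" and "attitude" of the camera in the world. Camera axes: x right, y down, z forward; pixel columns grow to the right and rows downward; lengths in m; the calibration is good to about 2 mm. A picture is of the moment at which its call begins. There is no depth.
- finish_job(): hands the job in; it is judged then, once.
The state is a dict: "time": time; "qpos": joint angles; "qd": joint speeds; "effort": joint torques, N m; "tool_pos": TCP position; "ee_rot": TCP orientation; "ft_force": force on the tool from outside, world axes, zero at the start; "ft_torque": the same for the moment, N m; "gripper_width": finger opening in m; "grip_force": force on a finger pad.
Only numpy, scipy, OpenCV 4.12 (cv2) and the standard library are available. Lean on these libraries where they do the work, as an engineer would, in place of code of your own. Each camera call takes 0.05 s, during which the arm holds its last target. There are 200 camera calls.

## Task

Check the three pattern weights on the craft table by dragging each one and feeling how hard it drags: slide those whose soles still grip into the blue stall, and the worn, slippery ones into the orange stall, each home against the back rail. Keep the weights flat on the table all the time (drag, do not lift or tip), do not lean on them or ram them against the rails, and leave the glue bottle, cup and thread spool alone.

Things in the scene. Friction and masses are not known exactly. Their poses are not given: they have to be found in the camera images.
- knob_a (a point): Look-alike pattern weight, 0.65 to 0.8 kg: steel disc 76 mm across, top 21 mm above the table; on its centre a round upright wooden knob, 24 mm across, 35 mm tall. Guide it with a loose hold: a hard pinch presses or lifts it. Its hidden sole is grippy (drags at about 3.5 to 9 N) or worn slippery (under 2 N). One or two of the three are worn. Point: on the knob axis, 40 mm above the table; z up.
- knob_b (a point): Look-alike pattern weight, 0.65 to 0.8 kg: steel disc 76 mm across, top 21 mm above the table; on its centre a round upright wooden knob, 24 mm across, 35 mm tall. Guide it with a loose hold: a hard pinch presses or lifts it. Its hidden sole is grippy (drags at about 3.5 to 9 N) or worn slippery (under 2 N). One or two of the three are worn. Point: on the knob axis, 40 mm above the table; z up.
- knob_c (a point): Look-alike pattern weight, 0.65 to 0.8 kg: steel disc 76 mm across, top 21 mm above the table; on its centre a round upright wooden knob, 24 mm across, 35 mm tall. Guide it with a loose hold: a hard pinch presses or lifts it. Its hidden sole is grippy (drags at about 3.5 to 9 N) or worn slippery (under 2 N). One or two of the three are worn. Point: on the knob axis, 40 mm above the table; z up.
- stall_blue: blue open-fronted stall fixed to the table, floor just tinted blue; back rail and two side rails 16 mm high, 8 mm thick. Inside 180 mm wide (y), 90 mm deep (x): room for two weights. Origin: middle of the inside, at table height. +x to the back rail (inner face x = 45 mm); side rails inner faces y = +-90 mm; mouth x = -45 mm. Slightly turned; left or right varies.
- stall_orange: orange open-fronted stall fixed to the table, floor just tinted orange; back rail and two side rails 16 mm high, 8 mm thick. Inside 180 mm wide (y), 90 mm deep (x): room for two weights. Origin: middle of the inside, at table height. +x to the back rail (inner face x = 45 mm); side rails inner faces y = +-90 mm; mouth x = -45 mm. Slightly turned; left or right varies.
- glue: White glue bottle with red cap, 34 mm across, 100 mm tall. Bystander, loose: leave it alone. Origin at the centre of its underside.
- cup: White ceramic cup, 70 mm across, 85 mm tall. Bystander, loose: leave it alone. Origin at the centre of its underside.
- spool: Pink thread spool, 38 mm across, 48 mm tall. Bystander, loose: leave it alone. Origin at the centre of its underside.
Mind the look-alikes: they are no part of the job. What is shaped like the part that bears knob_c but red is not meant.

How it is judged:
By the outcome, as a careful person would: the job done as asked, in the order asked, and still so for the second after the job is handed in, with the robot touching nothing.
It also fails if it takes over 72 s, if anything falls off the work surface, if the arm or the gripper's body presses on something with over 40 N, if the wrist force passes 120 N, or if a joint passes its speed limit or range.

## Working session

There is one attempt and no reset: what is moved stays moved. The work goes in short steps, Python scripts to look and compute and a tool call to move; the robot and the scene stay as the last step left them, time stands still between calls to the robot, and variables do not carry over. Pictures are saved under pics/ and viewed, at most 10 in all, crops included, and the job is handed in when it is done.

Besides the shell and the picture viewer there is one more tool, called after "Emit:" as name(argument=value, ...) on one line, values as JSON. step_arm: Moves the arm, as the interface text tells. Shifts and turns lie within -1 to 1; 1 stands for 12 cm of shift or 90 degrees of turn. Its arguments: {"type":"object","properties":{"series":{"type":"array","items":{"type":"array","items":{"type":"array","items":{"type":"number"}}}},"grip_force":{"type":"number"}},"required":["series"]}

```bash
mkdir -p pics
cat > h.py <<'E'
from plant import *
import numpy as np, cv2
def shot(n,f):
    c=read_camera(n); cv2.imwrite(f,c["image"][:,:,::-1]); return c
def pt(c,u,v,z):
    f=210/np.tan(np.radians(c["vertical_fov"])/2)
    d=np.array(c["attitude"])@np.array([(u-c["cx"])/f,(v-c["cy"])/f,1]); o=np.array(c["xyz"])
    return o+d*(z-o[2])/d[2]
def px(c,p):
    f=210/np.tan(np.radians(c["vertical_fov"])/2)
    q=np.array(c["attitude"]).T@(np.array(p)-np.array(c["xyz"])); return f*q[0]/q[2]+c["cx"],f*q[1]/q[2]+c["cy"]
E
python3 - <<'E'
from h import *
import pickle
for n in ("top","side"):
    c=shot(n,f"pics/{n}0.png"); pickle.dump(c,open(n+".pkl","wb"))
    print(n,c["vertical_fov"],c["cx"],c["cy"],c["xyz"],np.round(c["attitude"],3).tolist())
s=read_state(); print({k:np.round(v,3).tolist() for k,v in s.items()})
E
```

```text
top 53.44310126297017 281.4811510763373 215.514899106538 [ 0.34526836 -0.01993001  1.17619606] [[0.025, -0.992, 0.124], [-1.0, -0.024, 0.006], [-0.003, -0.124, -0.992]]
side 56.99306345959119 274.5257770266672 208.8038766252618 [0.40334715 0.71896667 0.73782777] [[-0.989, -0.095, 0.112], [-0.147, 0.667, -0.731], [-0.005, -0.739, -0.673]]
{'time': 0.1, 'qpos': [-1.324, 0.616, -0.013, 1.425, 0.008, 1.103, -0.04], 'qd': [0.001, -0.002, 0.0, -0.002, 0.001, 0.001, -0.0], 'effort': [0.001, -47.038, 0.26, -17.157, 0.01, 0.006, -0.0], 'tool_pos': [0.176, 0.625, 0.207], 'ee_rot': [[-0.963, 0.27, -0.001], [0.27, 0.963, -0.002], [-0.0, -0.002, -1.0]], 'ft_force': [-1.027, 0.168, -0.362], 'ft_torque': [0.011, -0.021, -0.019], 'grip_force': 0.0, 'gripper_width': 0.086}
```

View pics/top0.png

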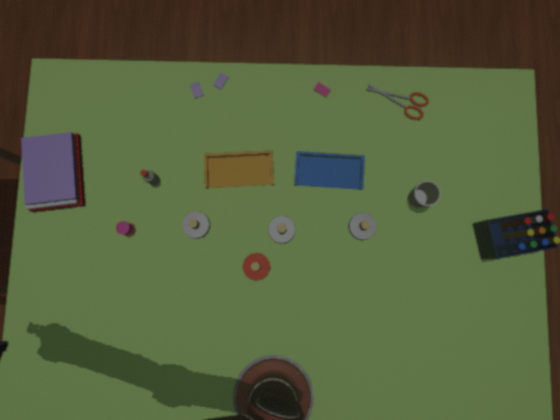

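View pics/side0.png

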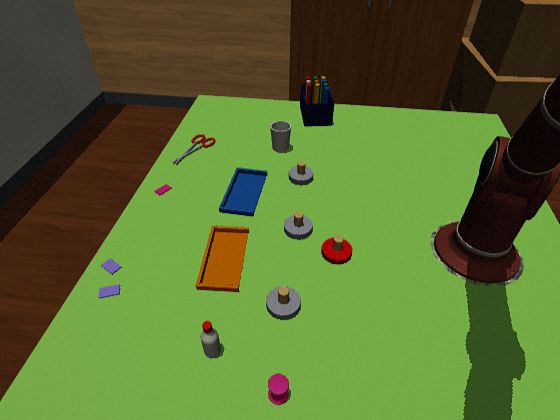

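The top view shows grey weights at about (196,225), (282,230) and (363,226). The red decoy is at (257,266), the orange stall at (240,170), the blue stall at (330,171), the glue at (150,177), the spool at (124,229) and the cup at (426,195). I'll enlarge this area to read it more closely.

Run:
```python
import cv2
i=cv2.imread("pics/top0.png")
a=cv2.resize(i[145:280,180:380],None,fx=4,fy=4,interpolation=cv2.INTER_CUBIC)
a=cv2.convertScaleAbs(a,alpha=1.3)
cv2.imwrite("pics/crop0.png",a)
```

```text
(no output)
```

View pics/crop0.png

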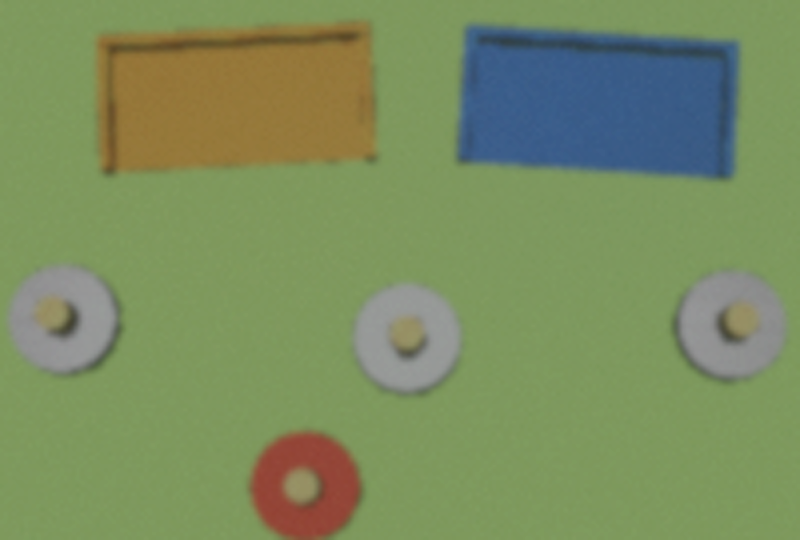

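The crop shows these positions (crop pixels):
- **Knob tops:** (54,314), (408,333), (741,320).
- **Disc centres:** (64,320), (407,338), (731,325).
- **Orange corners:** back (98,37) and (371,23), front (108,172) and (374,158).
- **Blue corners:** back (466,25) and (738,42), front (460,160) and (734,178).

Run:
```python
from h import *
import pickle
c=pickle.load(open("top.pkl","rb"))
P=lambda u,v,z: pt(c,180+(u-1.5)/4,145+(v-1.5)/4,z)
for n,k,d in (("L",(54,314),(64,320)),("M",(408,333),(407,338)),("R",(741,320),(731,325)),("red",(302,486),(306,486))):
    print(n,P(*k,.056).round(4),P(*d,.021).round(4))
for n,q in (("or",[(98,37),(371,23),(376,158),(104,172)]),("bl",[(466,25),(738,42),(734,178),(460,160)])):
    w=np.array([P(*a,.016) for a in q]); print(n,w.round(4).tolist())
    e=w[0]-w[1]; print("width",np.linalg.norm(e),"depth",np.linalg.norm(w[1]-w[2]),np.linalg.norm(w[0]-w[3]),"yaw deg",np.degrees(np.arctan2(-e[0],e[1])))
for n,u,v,z in (("glue",150,177,.0),("spool",124,229,.04),("cup",426,194,.06)): print(n,pt(c,u,v,z).round(3))
```

```text
L [0.4582 0.225  0.056 ] [0.4577 0.2254 0.021 ]
M [ 0.4512 -0.0144  0.056 ] [ 0.451  -0.0136  0.021 ]
R [ 0.4655 -0.2387  0.056 ] [ 0.4656 -0.2385  0.021 ]
red [0.3471 0.0537 0.056 ] [0.3472 0.0533 0.021 ]
or [[0.6618, 0.2124, 0.016], [0.6767, 0.0178, 0.016], [0.5787, 0.0115, 0.016], [0.564, 0.2035, 0.016]]
width 0.195237711978955 depth 0.09822179305573037 0.09820491897087553 yaw deg 4.391158421251378
bl [[0.6769, -0.0501, 0.016], [0.6691, -0.2443, 0.016], [0.5705, -0.2415, 0.016], [0.5787, -0.0479, 0.016]]
width 0.1943132717481611 depth 0.09865196949993427 0.0982075584729165 yaw deg -2.30187745776885
glue [0.594 0.368 0.   ]
spool [0.439 0.417 0.04 ]
cup [ 0.553 -0.403  0.06 ]
```

Emit:
step_arm(series=[[[-1,0,0,0,0.117],[-1,0,0,0,0.117],[-1,0,0,0,0.117],[-1,0,0,0,0.117],[-1,0,0,0,0.117]]], grip_force=20)

```text
time: 0.72
tool_pos: [0.1755, 0.6253, 0.207]
ee_rot: [[-0.364, 0.932, -0.001], [0.932, 0.364, -0.001], [-0.001, -0.001, -1.0]]
ft_force: [-0.1, -0.1, 0.1]
gripper_width: 0.0856
grip_force: 0.0
```

Emit:
step_arm(series=[[[-1,0,0,0,0.117],[-1,0,0,0,0.117],[-0.3,-0.25,0.4,0,0],[-0.3,-0.25,0.4,0,0],[-0.3,-0.25,0.4,0,0]]])

```text
time: 1.35
tool_pos: [0.3217, 0.5362, 0.2072]
ee_rot: [[-0.011, 1.0, -0.0], [1.0, 0.011, -0.001], [-0.001, -0.0, -1.0]]
ft_force: [0.5, 0.5, -0.2]
gripper_width: 0.0554
grip_force: 0.0
```

Emit:
step_arm(series=[[[-0.3,-0.25,0.4,0,0],[-0.3,-0.25,0.4,0,0],[-0.3,-0.45,0.05,0,0],[-0.3,-0.45,0.05,0,0],[-0.3,-0.45,0,0,0]]])

```text
time: 1.98
tool_pos: [0.4313, 0.3142, 0.2072]
ee_rot: [[-0.01, 1.0, -0.0], [1.0, 0.01, -0.001], [-0.001, -0.0, -1.0]]
ft_force: [1.1, -0.4, 0.5]
gripper_width: 0.0554
grip_force: 0.0
```

Emit:
step_arm(series=[[[-0.3,-0.45,0,0,0],[-0.3,-0.45,0,0.2,0],[-0.3,-0.45,0,0.2,0],[-0.3,-0.45,0,0,0],[-0.3,0,0,0,0]]])

```text
time: 2.6
tool_pos: [0.4328, 0.0953, 0.1596]
ee_rot: [[-0.001, 1.0, -0.001], [1.0, 0.001, -0.002], [-0.002, -0.001, -1.0]]
ft_force: [0.2, 0.6, 0.4]
gripper_width: 0.0554
grip_force: 0.0
```

Emit:
step_arm(series=[[[-0.3,-0.45,0.07,0.2,0],[-0.3,-0.46,0.08,0.2,0],[-0.3,0,0,0.2,0],[-0.3,0,0,0,0],[-0.3,0,0,0,0]]])

```text
time: 3.22
tool_pos: [0.4529, -0.0071, 0.0882]
ee_rot: [[-0.013, 1.0, 0.001], [1.0, 0.013, 0.001], [0.001, 0.001, -1.0]]
ft_force: [0.0, 0.3, -0.4]
gripper_width: 0.0559
grip_force: 0.0
```

Run:
```python
from h import *
c=shot("wrist","pics/w1.png"); s=read_state()
print(np.round(s["tool_pos"],4),np.round(s["ft_force"],2),c["xyz"],[px(c,p) for p in ((.4512,-.0144,.056),(.451,-.0136,.021))])
```

```text
[ 0.4532 -0.0071  0.0885] [ 0.56  0.42 -1.13] [0.45212491 0.0669184  0.25347698] [(np.float64(278.71603087678227), np.float64(235.12573898923276)), (np.float64(278.8773592748076), np.float64(217.82773503732386))]
```

View pics/w1.png

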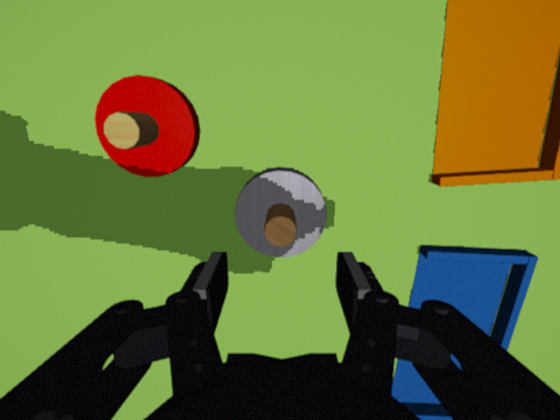

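The wrist view shows the knob top at (281,232), with (279,235) predicted, so the estimate is good to about 2–3 mm. I'll descend and close loosely.

Emit:
step_arm(series=[[[-0.3,-0.04,0,0.2,0],[-0.3,0,0,0.2,0],[-0.3,0,0,0.1,0],[0.0,0,0,0,0],[0.2,0,0,0,0]]])

```text
time: 3.9
tool_pos: [0.4532, -0.0131, 0.0285]
ee_rot: [[-0.011, 1.0, 0.002], [1.0, 0.011, 0.0], [0.0, 0.002, -1.0]]
ft_force: [0.5, 0.6, -0.4]
gripper_width: 0.0339
grip_force: 0.0
```

Emit:
step_arm(series=[[[0.3,0,0,0,0],[0.35,0,0,0,0],[0.38,0,0,0,0],[0.38,0,0,0,0],[0.38,0,0,0,0]]])

```text
time: 4.53
tool_pos: [0.4524, -0.0134, 0.0277]
ee_rot: [[-0.011, 1.0, -0.0], [1.0, 0.011, -0.0], [-0.0, -0.0, -1.0]]
ft_force: [0.7, -0.6, -1.0]
gripper_width: 0.0268
grip_force: 0.0
```

Emit:
step_arm(series=[[[0.38,0,0.03,0.02,0],[0.38,0,0.04,0,0],[0.38,0,0.04,0,0],[0.38,0,0.04,0,0],[0.38,0,0.04,0,0]]])

```text
time: 5.15
tool_pos: [0.4756, -0.0131, 0.0252]
ee_rot: [[-0.011, 1.0, -0.0], [1.0, 0.011, -0.0], [-0.0, -0.0, -1.0]]
ft_force: [-1.9, -0.1, 0.1]
gripper_width: 0.0263
grip_force: 0.7
```

Emit:
step_arm(series=[[[0.38,0,0.04,0,0],[0.38,0,0.04,0,0]]])

```text
time: 5.4
tool_pos: [0.4852, -0.013, 0.0253]
ee_rot: [[-0.011, 1.0, -0.0], [1.0, 0.011, -0.0], [-0.0, -0.0, -1.0]]
ft_force: [-1.1, -0.3, -1.0]
gripper_width: 0.0267
grip_force: 0.7
```

Emit:
step_arm(series=[[[0.38,0,0.04,0,0],[0.38,0,0.04,0,0]]])

```text
time: 5.65
tool_pos: [0.4948, -0.0129, 0.0253]
ee_rot: [[-0.011, 1.0, -0.0], [1.0, 0.011, -0.0], [-0.0, -0.0, -1.0]]
ft_force: [-1.7, -0.4, -1.1]
gripper_width: 0.0262
grip_force: 0.7
```

Weight M drags at about 1.6 N, so it is worn and goes to orange. I'll steer it to the mouth of that stall.

Emit:
step_arm(series=[[[0.38,0,0,0,-0.117],[0.38,0,0,0,-0.117],[0.38,0,0,0,-0.117],[0.38,0,0,0,-0.117],[0.38,0,0,0,-0.117]]])

```text
time: 6.28
tool_pos: [0.4962, -0.0131, 0.0258]
ee_rot: [[-0.805, 0.594, 0.003], [0.594, 0.805, -0.0], [-0.003, 0.002, -1.0]]
ft_force: [-0.5, -0.8, 0.8]
gripper_width: 0.0262
grip_force: 0.0
```

Emit:
step_arm(series=[[[0.38,0,0,0,-0.117],[0.38,0,0.05,0,0],[0.38,0,0.06,0,0],[0.38,0,0.07,0,0],[0.38,0,0.07,0,0]]])

```text
time: 6.9
tool_pos: [0.5081, 0.0147, 0.0254]
ee_rot: [[-0.897, 0.442, 0.0], [0.442, 0.897, -0.0], [-0.0, -0.0, -1.0]]
ft_force: [-0.7, -1.9, -0.2]
gripper_width: 0.0265
grip_force: 1.0
```

Emit:
step_arm(series=[[[0.38,0,0.07,0,0],[0.38,0,0.07,0,0],[0.38,0,0.07,0,0],[0.38,0,0.07,0,0],[0.38,0,0.07,0,0]]])

```text
time: 7.52
tool_pos: [0.5265, 0.0522, 0.0253]
ee_rot: [[-0.897, 0.442, -0.0], [0.442, 0.897, -0.0], [0.0, -0.0, -1.0]]
ft_force: [-0.6, -2.5, 1.5]
gripper_width: 0.0267
grip_force: 1.0
```

Emit:
step_arm(series=[[[0.38,0,0.05,0,0],[0.38,0,0.035,0,0],[0.38,0,0,0,0.11],[0.38,0,0,0,0.11],[0.38,0,0,0,0.11]]])

```text
time: 8.15
tool_pos: [0.5309, 0.0608, 0.0252]
ee_rot: [[-0.556, 0.831, 0.0], [0.831, 0.556, -0.0], [-0.0, 0.0, -1.0]]
ft_force: [-0.6, -1.4, -0.1]
gripper_width: 0.0265
grip_force: 0.7
```

Emit:
step_arm(series=[[[0.38,0,0,0,0.11],[0.38,0,0,0,0.11],[0.38,0,0,0,0.11],[0.38,0,0,0,0],[0.38,0,0.02,0,0]]])

```text
time: 8.78
tool_pos: [0.5323, 0.0617, 0.025]
ee_rot: [[-0.08, 0.997, -0.002], [0.997, 0.08, 0.001], [0.001, -0.002, -1.0]]
ft_force: [-0.8, -0.0, -0.7]
gripper_width: 0.0266
grip_force: 0.8
```

Run:
```python
from h import *
c=shot("wrist","pics/w2.png"); s=read_state()
print(np.round(s["tool_pos"],4),np.round(s["ft_force"],2),np.round(c["xyz"],4).tolist(),np.round(c["attitude"],3).tolist())
print([np.round(px(c,p),1) for p in ((.6266,.0697,.056),(.6266,.0697,.021))])
import pickle; pickle.dump(c,open("w2.pkl","wb"))
```

```text
[0.5332 0.0616 0.0251] [-0.97  0.63 -0.33] [0.5269, 0.1355, 0.1903] [[0.997, 0.077, 0.021], [0.08, -0.953, -0.292], [-0.003, 0.293, -0.956]]
[array([471.5, 269.5]), array([437. , 241.2])]
```

View pics/w2.png

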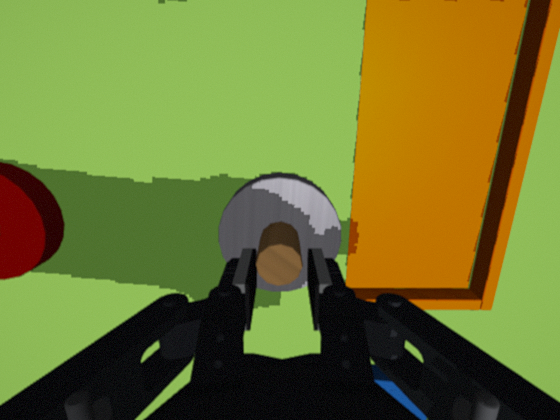

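Run:
```python
from h import *
import pickle; c=pickle.load(open("w2.pkl","rb"))
for n,u,v,z in (("knobtop",279,265,.056),("disc",280,232,.021),("discbot",280,291,.021),("disctop",280,173,.021),("rail in mouth",352,289,.016),("rail in back",470,289,.016),("rail out mouth",350,302,.016),("backrail outer corner",491,309,.016),("rail floor inner",380,296,.0)):
    p=pt(c,u,v,z); d=p[:2]-[.6164,.111]; R=np.array([[.997,.077],[-.077,.997]])
    print(n,p.round(4),"stall",(R@d).round(4))
```

```text
knobtop [0.531  0.0644 0.056 ] stall [-0.0888 -0.0399]
disc [0.5309 0.068  0.021 ] stall [-0.0885 -0.0363]
discbot [0.5341 0.0274 0.021 ] stall [-0.0885 -0.0771]
disctop [0.5281 0.1038 0.021 ] stall [-0.0886 -0.0003]
rail in mouth [0.5816 0.0296 0.016 ] stall [-0.041  -0.0785]
rail in back [0.6591 0.0359 0.016 ] stall [ 0.0368 -0.0781]
rail out mouth [0.5817 0.0196 0.016 ] stall [-0.0416 -0.0885]
backrail outer corner [0.6772 0.022  0.016 ] stall [ 0.0538 -0.0934]
rail floor inner [0.6077 0.0157 0.    ] stall [-0.016  -0.0943]
```

The wrist view shows the disc centred at (280,232), about 10 mm clear of the rail's inner face at v≈289, so I can push it in.

Emit:
step_arm(series=[[[0.38,0,0.06,0,0],[0.38,0,0.07,0,0],[0.38,0,0.07,0,0],[0.38,0,0.07,0,0],[0.38,0,0.07,0,0]]])

```text
time: 9.45
tool_pos: [0.5745, 0.0641, 0.0253]
ee_rot: [[-0.076, 0.997, -0.0], [0.997, 0.076, -0.0], [-0.0, -0.0, -1.0]]
ft_force: [-1.6, 0.0, -0.6]
gripper_width: 0.0264
grip_force: 0.8
```

Emit:
step_arm(series=[[[0.38,0,0.07,0,0],[0.38,0,0.07,0,0],[0.38,0,0.07,0,0],[0.38,0,0.06,0,0],[0.38,0,0.05,0,0]]])

```text
time: 10.07
tool_pos: [0.6126, 0.0671, 0.0253]
ee_rot: [[-0.077, 0.997, -0.0], [0.997, 0.077, -0.0], [-0.0, -0.0, -1.0]]
ft_force: [-1.6, 0.1, -1.3]
gripper_width: 0.0267
grip_force: 0.8
```

Emit:
step_arm(series=[[[0.38,0,0.03,0,0],[0.38,0,0.02,0,0]]])

```text
time: 10.32
tool_pos: [0.6182, 0.0675, 0.0253]
ee_rot: [[-0.076, 0.997, -0.0], [0.997, 0.076, -0.0], [-0.0, -0.0, -1.0]]
ft_force: [-1.8, 0.2, 0.0]
gripper_width: 0.0264
grip_force: 0.8
```

Emit:
step_arm(series=[[[0.38,0,0.015,0,0],[0.38,0,0.01,0,0]]])

```text
time: 10.58
tool_pos: [0.6211, 0.0678, 0.0253]
ee_rot: [[-0.076, 0.997, -0.0], [0.997, 0.076, -0.0], [-0.0, -0.0, -1.0]]
ft_force: [-1.5, -0.2, -0.1]
gripper_width: 0.0264
grip_force: 0.8
```

Emit:
step_arm(series=[[[0.38,0,0.015,0,0],[0.38,0,0.01,0,0]]])

```text
time: 10.82
tool_pos: [0.6242, 0.068, 0.0253]
ee_rot: [[-0.076, 0.997, 0.0], [0.997, 0.076, -0.0], [-0.0, 0.0, -1.0]]
ft_force: [-1.4, -0.3, -0.9]
gripper_width: 0.0264
grip_force: 0.8
```

Emit:
step_arm(series=[[[0.38,0,0.01,0,0],[0.38,0,0.01,0,0]]])

```text
time: 11.08
tool_pos: [0.6266, 0.0682, 0.0253]
ee_rot: [[-0.076, 0.997, -0.0], [0.997, 0.076, -0.0], [-0.0, -0.0, -1.0]]
ft_force: [-1.9, -0.4, 0.1]
gripper_width: 0.0268
grip_force: 0.8
```

Emit:
step_arm(series=[[[0.38,0,0.01,0,0]]])

```text
time: 11.2
tool_pos: [0.6278, 0.0683, 0.0253]
ee_rot: [[-0.076, 0.997, -0.0], [0.997, 0.076, -0.0], [-0.0, -0.0, -1.0]]
ft_force: [-2.0, -0.5, -0.0]
gripper_width: 0.0264
grip_force: 0.8
```

Emit:
step_arm(series=[[[0.38,0,0.008,0,0]]])

```text
time: 11.32
tool_pos: [0.6287, 0.0684, 0.0253]
ee_rot: [[-0.077, 0.997, -0.0], [0.997, 0.077, -0.0], [-0.0, -0.0, -1.0]]
ft_force: [-1.4, 0.0, -0.1]
gripper_width: 0.0268
grip_force: 0.8
```

Emit:
step_arm(series=[[[0.38,0,0.006,0,0]]])

```text
time: 11.45
tool_pos: [0.6294, 0.0684, 0.0253]
ee_rot: [[-0.076, 0.997, -0.0], [0.997, 0.076, -0.0], [-0.0, -0.0, -1.0]]
ft_force: [-1.7, -0.9, -0.6]
gripper_width: 0.0266
grip_force: 0.8
```

Run:
```python
from h import *
s=read_state(); print(np.round(s["tool_pos"],4),np.round(s["ft_force"],2))
```

```text
[0.6294 0.0684 0.0253] [-1.67 -0.88 -0.56]
```

Emit:
step_arm(series=[[[0.38,0,0.006,0,0]]])

```text
time: 11.58
tool_pos: [0.6301, 0.0685, 0.0253]
ee_rot: [[-0.076, 0.997, -0.0], [0.997, 0.076, -0.0], [-0.0, -0.0, -1.0]]
ft_force: [-2.1, -1.1, 0.2]
gripper_width: 0.0263
grip_force: 1.0
```

Emit:
step_arm(series=[[[0.38,0,0.006,0,0]]])

```text
time: 11.7
tool_pos: [0.6302, 0.0684, 0.0252]
ee_rot: [[-0.076, 0.997, -0.002], [0.997, 0.076, -0.0], [0.0, -0.002, -1.0]]
ft_force: [-3.8, -0.7, 0.4]
gripper_width: 0.0266
grip_force: 1.6
```

Emit:
step_arm(series=[[[0.38,0,0.006,0,0]]])

```text
time: 11.82
tool_pos: [0.6303, 0.0685, 0.0252]
ee_rot: [[-0.076, 0.997, -0.003], [0.997, 0.076, -0.0], [0.0, -0.003, -1.0]]
ft_force: [-4.9, -1.4, 2.9]
gripper_width: 0.0266
grip_force: 2.4
```

It makes contact, 4–5 N, so the weight is home. I'll release, lift and go to the left weight.

Emit:
step_arm(series=[[[0.3,0,-0.018,0,0],[0.0,0,0,0,0],[-0.3,0,0,0,0],[-0.3,0,0,-0.2,0],[-0.3,0,0,-0.3,0]]])

```text
time: 12.45
tool_pos: [0.6288, 0.0684, 0.0848]
ee_rot: [[-0.076, 0.997, -0.002], [0.997, 0.076, -0.0], [-0.0, -0.002, -1.0]]
ft_force: [0.5, 0.9, 0.3]
gripper_width: 0.0555
grip_force: 0.0
```

Emit:
step_arm(series=[[[-0.3,0,0,-0.12,0.117],[-0.3,0,0,0,0.117],[-0.3,0,0,0,0.117],[-0.3,0,0,0,0.117],[-0.3,0,0,0,0.117]]])

```text
time: 13.08
tool_pos: [0.6298, 0.0686, 0.0999]
ee_rot: [[0.75, 0.661, 0.001], [0.661, -0.75, 0.0], [0.001, 0.001, -1.0]]
ft_force: [0.0, 0.3, 0.0]
gripper_width: 0.0555
grip_force: 0.0
```

Emit:
step_arm(series=[[[-0.3,0,0,0,0.023],[-0.3,0,0,0,0]]])

```text
time: 13.32
tool_pos: [0.6295, 0.0685, 0.0997]
ee_rot: [[0.768, 0.64, 0.0], [0.64, -0.768, -0.0], [0.0, 0.0, -1.0]]
ft_force: [0.3, 0.0, -1.1]
gripper_width: 0.0554
grip_force: 0.0
```

Emit:
step_arm(series=[[[-0.3,-0.05,-0.383,0,0],[-0.3,-0.05,-0.383,0,0],[-0.3,-0.05,-0.383,0,0],[-0.3,-0.05,-0.383,0,0],[-0.3,-0.05,-0.383,0,0]]])

```text
time: 13.95
tool_pos: [0.4588, 0.2272, 0.1]
ee_rot: [[0.769, 0.64, 0.001], [0.64, -0.769, 0.001], [0.001, -0.0, -1.0]]
ft_force: [0.2, 0.8, -0.0]
gripper_width: 0.0555
grip_force: 0.0
```

Emit:
step_arm(series=[[[-0.3,0,0,0.1,0],[-0.3,0,0,0,0]]])

```text
time: 14.2
tool_pos: [0.4597, 0.2256, 0.0873]
ee_rot: [[0.769, 0.639, -0.0], [0.639, -0.769, -0.001], [-0.001, 0.0, -1.0]]
ft_force: [0.7, -0.3, 0.6]
gripper_width: 0.0559
grip_force: 0.0
```

Run:
```python
from h import *
c=shot("wrist","pics/w3.png"); s=read_state()
print(np.round(s["tool_pos"],4),[np.round(px(c,p),1) for p in ((.4582,.225,.056),(.4582,.2252,.021))])
import pickle; pickle.dump(c,open("w3.pkl","wb"))
```

```text
[0.4606 0.225  0.0877] [array([279.7, 228.4]), array([279.8, 212.6])]
```

View pics/w3.png

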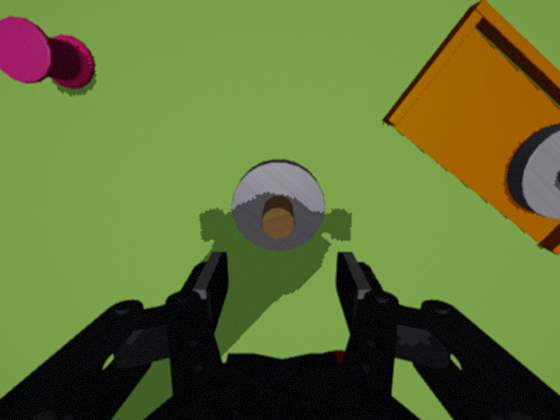

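The wrist view shows the left weight's knob top at (278,223), centred between the fingers. I'll descend, close loosely and drag.

Emit:
step_arm(series=[[[-0.3,0,-0.01,0.2,0],[-0.3,0,0,0.2,0],[-0.3,0,0,0.1,0],[0.0,0,0,0.02,0],[0.2,0,0,0,0]]])

```text
time: 14.88
tool_pos: [0.4597, 0.2267, 0.0258]
ee_rot: [[0.77, 0.638, 0.001], [0.638, -0.77, 0.0], [0.001, 0.001, -1.0]]
ft_force: [-1.0, -0.7, 0.1]
gripper_width: 0.0341
grip_force: 0.0
```

Emit:
step_arm(series=[[[0.3,0,0,0,0],[0.35,0,0,0,0],[0.38,0,0,0,0],[0.38,0,0,0,0],[0.38,0,0.02,0,0]]])

```text
time: 15.5
tool_pos: [0.459, 0.2269, 0.0253]
ee_rot: [[0.769, 0.639, -0.003], [0.639, -0.769, 0.002], [-0.001, -0.004, -1.0]]
ft_force: [-2.6, 4.8, 2.9]
gripper_width: 0.0262
grip_force: 2.7
```

Emit:
step_arm(series=[[[0.38,0,0.03,0,0],[0.38,0,0.04,0,0],[0.38,0,0.04,0,0]]])

```text
time: 15.88
tool_pos: [0.4665, 0.2177, 0.0253]
ee_rot: [[0.768, 0.64, -0.005], [0.64, -0.768, 0.004], [-0.001, -0.006, -1.0]]
ft_force: [-3.6, 4.7, 3.7]
gripper_width: 0.027
grip_force: 2.9
```

Emit:
step_arm(series=[[[0.38,0,0.04,0,0],[0.38,0,0.04,0,0],[0.38,0,0.04,0,0]]])

```text
time: 16.25
tool_pos: [0.4755, 0.2067, 0.0253]
ee_rot: [[0.768, 0.64, -0.005], [0.64, -0.768, 0.004], [-0.002, -0.006, -1.0]]
ft_force: [-3.4, 4.4, 2.8]
gripper_width: 0.0262
grip_force: 3.1
```

The left weight drags at about 5.6 N, so it grips and goes to blue. I'll relieve the slight downward bias, then turn towards the blue mouth.

Emit:
step_arm(series=[[[0.38,0,-0.008,-0.004,0],[0.38,0,0,0,0.11],[0.38,0,0,0,0.11],[0.38,0,0,0,0.109],[0.38,0,0.02,0,0]]])

```text
time: 16.88
tool_pos: [0.4768, 0.2042, 0.0255]
ee_rot: [[0.984, 0.178, -0.002], [0.178, -0.984, 0.002], [-0.002, -0.002, -1.0]]
ft_force: [-1.5, 4.3, -0.0]
gripper_width: 0.0264
grip_force: 2.1
```

Emit:
step_arm(series=[[[0.38,0,0.04,0,0],[0.38,0,0.06,0,0],[0.38,0,0.08,0,0],[0.38,0,0.08,0,0],[0.38,0,0.08,0,0]]])

```text
time: 17.5
tool_pos: [0.485, 0.1613, 0.0258]
ee_rot: [[0.985, 0.174, -0.0], [0.174, -0.985, -0.0], [-0.0, 0.0, -1.0]]
ft_force: [0.2, 3.2, 0.6]
gripper_width: 0.0264
grip_force: 2.1
```

Emit:
step_arm(series=[[[0.38,0,0.08,0,0],[0.38,0,0.08,0,0],[0.38,0,0.08,0,0],[0.38,0,0.08,0,0],[0.38,0,0.08,0,0]]])

```text
time: 18.12
tool_pos: [0.4932, 0.1142, 0.0257]
ee_rot: [[0.985, 0.175, -0.0], [0.175, -0.985, -0.0], [-0.0, 0.0, -1.0]]
ft_force: [-0.2, 4.3, 0.6]
gripper_width: 0.0262
grip_force: 2.1
```

Emit:
step_arm(series=[[[0.38,0,0.09,0,0],[0.38,0,0.1,0,0],[0.38,0,0.1,0,0],[0.38,0,0.1,0,0],[0.38,0,0.1,0,0]]])

```text
time: 18.75
tool_pos: [0.5035, 0.0561, 0.0258]
ee_rot: [[0.985, 0.174, -0.0], [0.174, -0.985, -0.0], [-0.0, -0.0, -1.0]]
ft_force: [-1.1, 4.1, -0.3]
gripper_width: 0.0265
grip_force: 2.1
```

Emit:
step_arm(series=[[[0.38,0,0.1,0,0],[0.38,0,0.1,0,0],[0.38,0,0.1,0,0],[0.38,0,0.1,0,0],[0.38,0,0.1,0,0]]])

```text
time: 19.38
tool_pos: [0.514, -0.0028, 0.0257]
ee_rot: [[0.985, 0.175, -0.0], [0.175, -0.985, 0.0], [-0.0, -0.0, -1.0]]
ft_force: [-1.6, 4.3, 1.1]
gripper_width: 0.0266
grip_force: 2.1
```

Emit:
step_arm(series=[[[0.38,0,0.1,0,0],[0.38,0,0.1,0,0],[0.38,0,0.1,0,0],[0.38,0,0.1,0,0],[0.38,0,0.1,0,0]]])

```text
time: 20.0
tool_pos: [0.5245, -0.0619, 0.0257]
ee_rot: [[0.985, 0.175, -0.0], [0.175, -0.985, 0.0], [-0.0, -0.0, -1.0]]
ft_force: [-0.6, 3.7, 0.5]
gripper_width: 0.0265
grip_force: 2.1
```

Emit:
step_arm(series=[[[0.38,0,0.1,0,0],[0.38,0,0.1,0,0],[0.38,0,0.07,0,0],[0.38,0,0.04,0,0],[0.38,0,0,0,0]]])

```text
time: 20.62
tool_pos: [0.531, -0.0986, 0.0257]
ee_rot: [[0.985, 0.174, 0.0], [0.174, -0.985, -0.001], [-0.0, 0.001, -1.0]]
ft_force: [-1.0, 1.8, -2.0]
gripper_width: 0.0266
grip_force: 1.1
```

Emit:
step_arm(series=[[[0.38,0,0,0,-0.11],[0.38,0,0,0,-0.11],[0.38,0,0,0,-0.11],[0.38,0,0,0,-0.11],[0.38,0,0,0,-0.11]]])

```text
time: 21.25
tool_pos: [0.532, -0.0999, 0.0262]
ee_rot: [[0.503, 0.864, 0.003], [0.864, -0.503, -0.004], [-0.002, 0.004, -1.0]]
ft_force: [-0.3, -0.4, 0.1]
gripper_width: 0.0262
grip_force: 0.0
```

Emit:
step_arm(series=[[[0.38,0,0,0,-0.11],[0.38,0,0,0,-0.11],[0.38,0,0,0,-0.09],[0.38,0,0,0,0],[0.38,0,0.02,0,0]]])

```text
time: 21.88
tool_pos: [0.5335, -0.0988, 0.0259]
ee_rot: [[0.047, 0.999, 0.0], [0.999, -0.047, -0.001], [-0.001, 0.0, -1.0]]
ft_force: [-0.7, 0.1, 0.0]
gripper_width: 0.0265
grip_force: 0.0
```

Run:
```python
from h import *
c=shot("wrist","pics/w4.png"); s=read_state()
print(np.round(s["tool_pos"],4),np.round(s["ft_force"],1))
import pickle; pickle.dump(c,open("w4.pkl","wb"))
```

```text
[ 0.5338 -0.0983  0.0258] [ 0.1 -0.1  0.1]
```

View pics/w4.png

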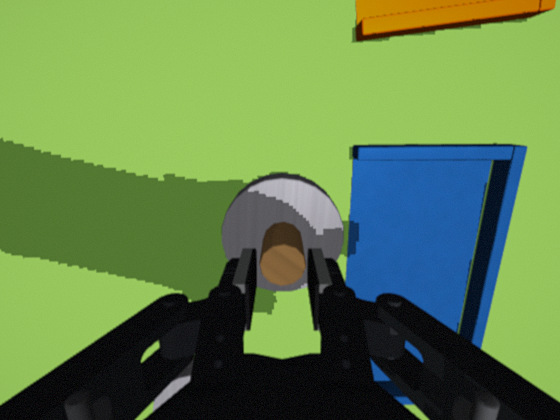

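The wrist view shows the disc's top edge at v≈173 and the rail's inner edge at v≈160, about 8 mm clear and square to the mouth. I'll push it in.

Emit:
step_arm(series=[[[0.38,0,0.04,0,0],[0.38,0,0.07,0,0],[0.38,0,0.08,0,0],[0.38,0,0.08,0,0],[0.38,0,0.08,0,0]]])

```text
time: 22.55
tool_pos: [0.5708, -0.0992, 0.025]
ee_rot: [[0.045, 0.999, -0.01], [0.999, -0.045, 0.002], [0.001, -0.01, -1.0]]
ft_force: [-5.4, 1.0, 4.8]
gripper_width: 0.0265
grip_force: 3.3
```

Emit:
step_arm(series=[[[0.38,0,0.08,0,0],[0.38,0,0.08,0,0],[0.38,0,0.08,0,0],[0.38,0,0.06,0,0],[0.38,0,0.05,0,0]]])

```text
time: 23.18
tool_pos: [0.613, -0.1012, 0.025]
ee_rot: [[0.045, 0.999, -0.01], [0.999, -0.045, 0.001], [0.001, -0.01, -1.0]]
ft_force: [-5.9, -0.3, 4.9]
gripper_width: 0.0264
grip_force: 3.4
```

Emit:
step_arm(series=[[[0.38,0,0.03,0,0],[0.38,0,0.02,0,0],[0.38,0,0.01,0,0]]])

```text
time: 23.55
tool_pos: [0.6201, -0.1016, 0.025]
ee_rot: [[0.045, 0.999, -0.01], [0.999, -0.045, 0.001], [0.001, -0.01, -1.0]]
ft_force: [-7.6, 0.3, 4.3]
gripper_width: 0.0266
grip_force: 3.4
```

Emit:
step_arm(series=[[[0.38,0,0.01,0,0],[0.38,0,0.01,0,0]]])

```text
time: 23.8
tool_pos: [0.6224, -0.1017, 0.025]
ee_rot: [[0.045, 0.999, -0.01], [0.999, -0.045, 0.001], [0.001, -0.01, -1.0]]
ft_force: [-6.3, 0.9, 4.7]
gripper_width: 0.0262
grip_force: 3.3
```

Emit:
step_arm(series=[[[0.38,0,-0.012,-0.005,0],[0.38,0,0.015,0,0],[0.38,0,0.01,0,0],[0.38,0,0.01,0,0]]])

```text
time: 24.3
tool_pos: [0.6293, -0.1019, 0.026]
ee_rot: [[0.044, 0.999, -0.001], [0.999, -0.044, 0.0], [0.0, -0.001, -1.0]]
ft_force: [-4.2, 0.4, -0.2]
gripper_width: 0.0263
grip_force: 1.9
```

Emit:
step_arm(series=[[[0.38,0,0.012,0,0],[0.38,0,0.012,0,0]]])

```text
time: 24.55
tool_pos: [0.6326, -0.1023, 0.0263]
ee_rot: [[0.044, 0.999, -0.0], [0.999, -0.044, 0.0], [0.0, -0.0, -1.0]]
ft_force: [-3.8, -0.0, -0.3]
gripper_width: 0.0265
grip_force: 2.1
```

Emit:
step_arm(series=[[[0.38,0,0.01,0,0],[0.38,0,0.01,0,0]]])

```text
time: 24.8
tool_pos: [0.6329, -0.1023, 0.0263]
ee_rot: [[0.045, 0.999, -0.005], [0.999, -0.045, 0.001], [0.001, -0.005, -1.0]]
ft_force: [-7.6, 0.5, 5.3]
gripper_width: 0.0265
grip_force: 4.1
```

Emit:
step_arm(series=[[[0.38,0,0.008,0,0]]])

```text
time: 24.92
tool_pos: [0.633, -0.1023, 0.0263]
ee_rot: [[0.045, 0.999, -0.007], [0.999, -0.045, 0.001], [0.001, -0.007, -1.0]]
ft_force: [-10.1, 0.8, 4.8]
gripper_width: 0.0264
grip_force: 4.7
```

It is firmly home, with the force rising to 10 N. I'll release, lift, and turn to +43° for the right weight.

Emit:
step_arm(series=[[[0.38,0,-0.028,0,0],[0.1,0,0,0,0],[-0.3,0,0,0,0],[-0.3,0,0,0,0],[-0.3,0,0,-0.2,0]]])

```text
time: 25.55
tool_pos: [0.6317, -0.1018, 0.049]
ee_rot: [[0.044, 0.999, -0.003], [0.999, -0.044, 0.001], [0.0, -0.003, -1.0]]
ft_force: [-0.2, -0.3, -0.4]
gripper_width: 0.0556
grip_force: 0.0
```

Emit:
step_arm(series=[[[-0.3,0,0,-0.3,0],[-0.3,0,0,-0.12,-0.101],[-0.3,0,0,0,-0.101],[-0.3,0,0,0,-0.101],[-0.3,0,0,0,-0.101]]])

```text
time: 26.18
tool_pos: [0.6333, -0.1024, 0.1011]
ee_rot: [[-0.561, 0.828, 0.002], [0.828, 0.561, -0.0], [-0.001, 0.001, -1.0]]
ft_force: [-0.8, -0.4, -0.5]
gripper_width: 0.0553
grip_force: 0.0
```

Emit:
step_arm(series=[[[-0.3,0,0,0,-0.101],[-0.3,0,0,0,0]]])

```text
time: 26.42
tool_pos: [0.6331, -0.1026, 0.101]
ee_rot: [[-0.679, 0.734, 0.001], [0.734, 0.679, 0.0], [-0.001, 0.001, -1.0]]
ft_force: [1.0, -0.2, -1.6]
gripper_width: 0.0555
grip_force: 0.0
```

Emit:
step_arm(series=[[[-0.3,0.022,-0.358,0,0],[-0.3,0.022,-0.358,0,0],[-0.3,0.022,-0.358,0,0],[-0.3,0.022,-0.358,0,0],[-0.3,0.022,-0.358,0,0]]])

```text
time: 27.05
tool_pos: [0.4657, -0.24, 0.1011]
ee_rot: [[-0.678, 0.735, 0.001], [0.735, 0.678, -0.001], [-0.002, 0.0, -1.0]]
ft_force: [0.2, 0.2, 0.6]
gripper_width: 0.0555
grip_force: 0.0
```

Emit:
step_arm(series=[[[-0.3,0,0,0.11,0],[-0.3,0,0,0,0]]])

```text
time: 27.3
tool_pos: [0.4665, -0.2381, 0.0869]
ee_rot: [[-0.68, 0.733, -0.001], [0.733, 0.68, 0.001], [0.001, 0.0, -1.0]]
ft_force: [0.3, 0.9, 0.3]
gripper_width: 0.0556
grip_force: 0.0
```

Run:
```python
from h import *
c=shot("wrist","pics/w5.png"); s=read_state()
print(np.round(s["tool_pos"],4),[np.round(px(c,p),1) for p in ((.4655,-.2387,.056),(.4656,-.2385,.021))])
```

```text
[ 0.4673 -0.2376  0.0873] [array([280.6, 226. ]), array([281. , 210.6])]
```

View pics/w5.png

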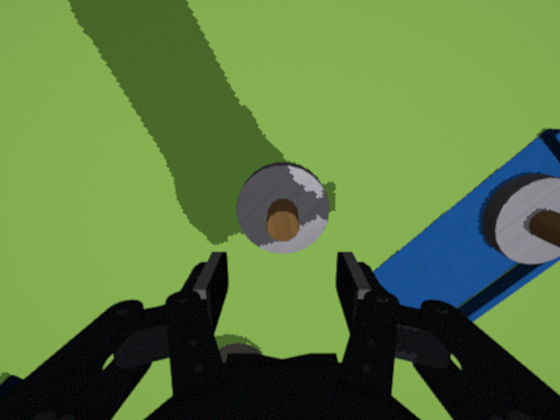

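The wrist view shows the right weight's knob top at (283,226), centred. I'll descend, hold loosely and drag.

Emit:
step_arm(series=[[[-0.3,0,0.01,0.2,0],[-0.3,0,0,0.2,0],[-0.3,0,0,0.105,0],[0.0,0,0,0,0],[0.2,0,0,0,0]]])

```text
time: 27.98
tool_pos: [0.468, -0.2381, 0.0277]
ee_rot: [[-0.681, 0.732, 0.001], [0.732, 0.681, -0.001], [-0.001, 0.001, -1.0]]
ft_force: [0.7, -0.3, -0.1]
gripper_width: 0.0342
grip_force: 0.0
```

Emit:
step_arm(series=[[[0.3,0,0,0,0],[0.35,0,0,0,0],[0.38,0,0,0,0],[0.38,0,0,0,0],[0.38,0,0.02,0,0]]])

```text
time: 28.6
tool_pos: [0.4685, -0.2367, 0.027]
ee_rot: [[-0.68, 0.733, -0.001], [0.733, 0.68, -0.0], [0.0, -0.001, -1.0]]
ft_force: [-0.9, -1.9, 0.1]
gripper_width: 0.0265
grip_force: 0.5
```

Emit:
step_arm(series=[[[0.38,0,0.03,0,0],[0.38,0,0.04,0,0],[0.38,0,0.04,0,0]]])

```text
time: 28.98
tool_pos: [0.4787, -0.2273, 0.027]
ee_rot: [[-0.681, 0.733, -0.0], [0.733, 0.681, -0.0], [0.0, -0.0, -1.0]]
ft_force: [-1.1, -1.1, 0.3]
gripper_width: 0.0266
grip_force: 0.9
```

Emit:
step_arm(series=[[[0.38,0,0.04,0,0],[0.38,0,0.04,0,0],[0.38,0,0.04,0,0]]])

```text
time: 29.35
tool_pos: [0.4893, -0.2174, 0.027]
ee_rot: [[-0.681, 0.732, -0.0], [0.732, 0.681, -0.0], [0.0, -0.0, -1.0]]
ft_force: [-0.8, -1.4, 0.4]
gripper_width: 0.0265
grip_force: 0.9
```

The right weight drags at about 1.6 N, so it is worn and goes to orange. I'll travel along the front to the orange mouth.

Emit:
step_arm(series=[[[0.38,0,0,0,-0.116],[0.38,0,0,0,-0.116],[0.38,0,0,0,-0.116],[0.38,0,0,0,-0.115],[0.38,0,0,0,0]]])

```text
time: 29.98
tool_pos: [0.4898, -0.2169, 0.027]
ee_rot: [[-0.995, 0.096, 0.001], [0.096, 0.995, 0.001], [-0.001, 0.001, -1.0]]
ft_force: [-0.7, 0.7, 0.3]
gripper_width: 0.0266
grip_force: 0.0
```

Emit:
step_arm(series=[[[0.38,0,0.04,0,0],[0.38,0,0.06,0,0],[0.38,0,0.08,0,0],[0.38,0,0.1,0,0],[0.38,0,0.1,0,0]]])

```text
time: 30.6
tool_pos: [0.4935, -0.1709, 0.027]
ee_rot: [[-0.996, 0.094, -0.0], [0.094, 0.996, 0.0], [0.0, 0.0, -1.0]]
ft_force: [0.1, -1.4, -1.2]
gripper_width: 0.0263
grip_force: 0.8
```

Emit:
step_arm(series=[[[0.38,0,0.1,0,0],[0.38,0,0.1,0,0],[0.38,0,0.1,0,0],[0.38,0,0.1,0,0],[0.38,0,0.1,0,0]]])

```text
time: 31.22
tool_pos: [0.4991, -0.1117, 0.027]
ee_rot: [[-0.996, 0.095, -0.0], [0.095, 0.996, -0.0], [0.0, -0.0, -1.0]]
ft_force: [-0.8, -1.5, 0.4]
gripper_width: 0.0263
grip_force: 0.8
```

Emit:
step_arm(series=[[[0.38,0,0.1,0,0],[0.38,0,0.1,0,0],[0.38,0,0.1,0,0],[0.38,0,0.1,0,0],[0.38,0,0.1,0,0]]])

```text
time: 31.85
tool_pos: [0.5047, -0.0519, 0.027]
ee_rot: [[-0.996, 0.095, -0.0], [0.095, 0.996, -0.0], [0.0, -0.0, -1.0]]
ft_force: [0.7, -0.7, 0.1]
gripper_width: 0.0266
grip_force: 0.8
```

Emit:
step_arm(series=[[[0.38,0,0.1,0,0],[0.38,0,0.1,0,0],[0.38,0,0.1,0,0],[0.38,0,0.1,0,0],[0.38,0,0.1,0,0]]])

```text
time: 32.48
tool_pos: [0.5104, 0.0078, 0.027]
ee_rot: [[-0.996, 0.094, -0.0], [0.094, 0.996, -0.0], [0.0, -0.0, -1.0]]
ft_force: [-0.1, -0.8, 0.1]
gripper_width: 0.0266
grip_force: 0.8
```

Emit:
step_arm(series=[[[0.38,0,0.1,0,0],[0.38,0,0.1,0,0],[0.38,0,0.1,0,0],[0.38,0,0.1,0,0],[0.38,0,0.1,0,0]]])

```text
time: 33.1
tool_pos: [0.5161, 0.0675, 0.027]
ee_rot: [[-0.996, 0.095, -0.0], [0.095, 0.996, -0.0], [0.0, -0.0, -1.0]]
ft_force: [-0.6, -1.1, 0.3]
gripper_width: 0.0266
grip_force: 0.9
```

Emit:
step_arm(series=[[[0.38,0,0.1,0,0],[0.38,0,0.1,0,0],[0.38,0,0.1,0,0],[0.38,0,0.1,0,0],[0.38,0,0.1,0,0]]])

```text
time: 33.72
tool_pos: [0.5218, 0.1272, 0.027]
ee_rot: [[-0.996, 0.095, -0.0], [0.095, 0.996, -0.0], [0.0, -0.0, -1.0]]
ft_force: [-0.2, -1.9, 0.6]
gripper_width: 0.0261
grip_force: 0.9
```

Emit:
step_arm(series=[[[0.38,0,0.08,0,0],[0.38,0,0.05,0,0],[0.38,0,0.02,0,0],[0.38,0,0,0,0]]])

```text
time: 34.22
tool_pos: [0.5235, 0.1448, 0.027]
ee_rot: [[-0.996, 0.095, 0.0], [0.095, 0.996, 0.001], [-0.0, 0.001, -1.0]]
ft_force: [0.7, -0.0, -0.2]
gripper_width: 0.0264
grip_force: 0.0
```

Emit:
step_arm(series=[[[0.38,0,0,0,0.112],[0.38,0,0,0,0.112],[0.38,0,0,0,0.112],[0.38,0,0,0,0.111],[0.38,0,0,0,0.111]]])

```text
time: 34.85
tool_pos: [0.5232, 0.1437, 0.0269]
ee_rot: [[-0.559, 0.829, -0.001], [0.829, 0.559, -0.0], [-0.0, -0.001, -1.0]]
ft_force: [-0.5, -0.8, 0.2]
gripper_width: 0.0263
grip_force: 0.6
```

Emit:
step_arm(series=[[[0.38,0,0,0,0.111],[0.38,0,0,0,0.111],[0.38,0,0,0,0.111],[0.38,0,0,0,0],[0.38,0,0.02,0,0]]])

```text
time: 35.48
tool_pos: [0.5248, 0.1448, 0.0267]
ee_rot: [[-0.079, 0.997, -0.002], [0.997, 0.079, 0.0], [0.0, -0.002, -1.0]]
ft_force: [-1.6, -0.7, -1.5]
gripper_width: 0.0264
grip_force: 0.7
```

Run:
```python
from h import *
c=shot("wrist","pics/w6.png"); s=read_state()
print(np.round(s["tool_pos"],4),np.round(s["ft_force"],1))
```

```text
[0.5258 0.1449 0.0268] [-0.7 -0.5 -0.4]
```

View pics/w6.png

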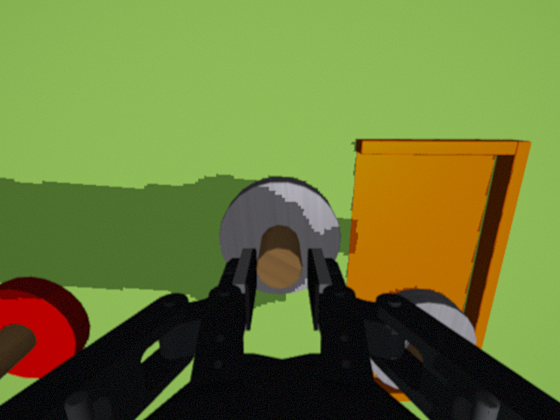

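The wrist view shows the left rail about 23 px (15 mm) from the disc, but the parked weight at (425,330) only about 2 mm off the path. I'll steer about 3.5° left.

Emit:
step_arm(series=[[[0.38,0,0,0,-0.038],[0.38,0,0.04,0,0],[0.38,0,0.07,0,0],[0.38,0,0.08,0,0],[0.38,0,0.08,0,0]]])

```text
time: 36.15
tool_pos: [0.559, 0.149, 0.0269]
ee_rot: [[-0.136, 0.991, 0.001], [0.991, 0.136, -0.0], [-0.0, 0.0, -1.0]]
ft_force: [-1.1, -0.7, -0.3]
gripper_width: 0.0264
grip_force: 0.8
```

Emit:
step_arm(series=[[[0.38,0,0.08,0,0],[0.38,0,0.08,0,0],[0.38,0,0.08,0,0],[0.38,0,0.08,0,0],[0.38,0,0.06,0,0]]])

```text
time: 36.78
tool_pos: [0.6039, 0.1553, 0.027]
ee_rot: [[-0.136, 0.991, 0.0], [0.991, 0.136, -0.0], [-0.0, 0.0, -1.0]]
ft_force: [-1.6, -0.4, -0.0]
gripper_width: 0.0264
grip_force: 0.8
```

Emit:
step_arm(series=[[[0.38,0,0.04,0,0],[0.38,0,0.03,0,0],[0.38,0,0.015,0,0]]])

```text
time: 37.15
tool_pos: [0.6133, 0.1565, 0.0269]
ee_rot: [[-0.136, 0.991, -0.0], [0.991, 0.136, -0.0], [-0.0, -0.0, -1.0]]
ft_force: [-1.9, -0.2, -0.4]
gripper_width: 0.0267
grip_force: 0.8
```

Emit:
step_arm(series=[[[0.38,0,0.01,0,0],[0.38,0,0.01,0,0]]])

```text
time: 37.4
tool_pos: [0.6155, 0.1569, 0.027]
ee_rot: [[-0.136, 0.991, -0.0], [0.991, 0.136, -0.0], [0.0, -0.0, -1.0]]
ft_force: [-1.7, -1.3, -1.2]
gripper_width: 0.0263
grip_force: 0.8
```

Emit:
step_arm(series=[[[0.38,0,0.015,0,0],[0.38,0,0.015,0,0],[0.38,0,0.01,0,0]]])

```text
time: 37.78
tool_pos: [0.6205, 0.1575, 0.027]
ee_rot: [[-0.136, 0.991, 0.0], [0.991, 0.136, 0.0], [0.0, 0.0, -1.0]]
ft_force: [-0.9, -0.5, 0.0]
gripper_width: 0.0265
grip_force: 0.8
```

Emit:
step_arm(series=[[[0.38,0,0.01,0,0],[0.38,0,0.008,0,0]]])

```text
time: 38.02
tool_pos: [0.6226, 0.1578, 0.027]
ee_rot: [[-0.136, 0.991, -0.0], [0.991, 0.136, -0.0], [-0.0, -0.0, -1.0]]
ft_force: [-1.4, 0.0, -0.6]
gripper_width: 0.0263
grip_force: 0.8
```

Emit:
step_arm(series=[[[0.38,0,0.008,0,0]]])

```text
time: 38.15
tool_pos: [0.6235, 0.1579, 0.027]
ee_rot: [[-0.136, 0.991, -0.0], [0.991, 0.136, -0.0], [-0.0, -0.0, -1.0]]
ft_force: [-1.0, -0.2, -0.7]
gripper_width: 0.0264
grip_force: 0.8
```

Emit:
step_arm(series=[[[0.38,0,0.006,0,0]]])

```text
time: 38.28
tool_pos: [0.6236, 0.1579, 0.0269]
ee_rot: [[-0.136, 0.991, -0.001], [0.991, 0.136, -0.0], [0.0, -0.002, -1.0]]
ft_force: [-3.1, 0.2, 0.6]
gripper_width: 0.0263
grip_force: 1.6
```

Contact, at about the predicted place. One more small press to confirm, then release, rise and check from above.

Emit:
step_arm(series=[[[0.38,0,0.005,0,0]]])

```text
time: 38.4
tool_pos: [0.6236, 0.1579, 0.0269]
ee_rot: [[-0.136, 0.991, -0.003], [0.991, 0.136, -0.0], [0.0, -0.003, -1.0]]
ft_force: [-4.9, -0.1, 2.1]
gripper_width: 0.0268
grip_force: 2.2
```

Emit:
step_arm(series=[[[0.3,0,-0.018,0,0],[0.0,0,0,0,0],[-0.3,0,0,0,0],[-0.3,0,0,-0.2,0],[-0.3,0,0,-0.3,0]]])

```text
time: 39.02
tool_pos: [0.622, 0.1578, 0.0865]
ee_rot: [[-0.136, 0.991, -0.002], [0.991, 0.136, -0.001], [-0.0, -0.002, -1.0]]
ft_force: [0.6, -1.0, 0.4]
gripper_width: 0.0556
grip_force: 0.0
```

Emit:
step_arm(series=[[[-0.3,0,0,-0.4,0],[-0.3,0,-0.4,-0.3,0],[-0.3,0,-0.4,0,0],[-0.3,0,-0.4,0,0],[-0.3,0,-0.3,0,0]]])

```text
time: 39.65
tool_pos: [0.4426, 0.1332, 0.1714]
ee_rot: [[-0.136, 0.991, 0.001], [0.991, 0.136, 0.001], [0.001, 0.001, -1.0]]
ft_force: [-0.3, -0.3, 0.9]
gripper_width: 0.0553
grip_force: 0.0
```

Emit:
step_arm(series=[[[-0.3,0.4,0,0,0],[-0.3,0.4,0,0,0],[-0.3,0.4,0,0,0],[-0.3,0.4,0,0,0],[-0.3,0,0,0,0]]])

```text
time: 40.28
tool_pos: [0.4167, 0.329, 0.1707]
ee_rot: [[-0.144, 0.99, 0.0], [0.99, 0.144, 0.003], [0.003, 0.001, -1.0]]
ft_force: [-0.5, -0.6, 0.3]
gripper_width: 0.0553
grip_force: 0.0
```

Run:
```python
from h import *
import pickle
c=shot("top","pics/top1.png"); pickle.dump(c,open("top1.pkl","wb"))
i=c["image"][:,:,::-1]; a=cv2.resize(np.ascontiguousarray(i[145:280,180:380]),None,fx=4,fy=4,interpolation=cv2.INTER_CUBIC)
cv2.imwrite("pics/crop1.png",cv2.convertScaleAbs(a,alpha=1.3))
```

```text
(no output)
```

View pics/crop1.png

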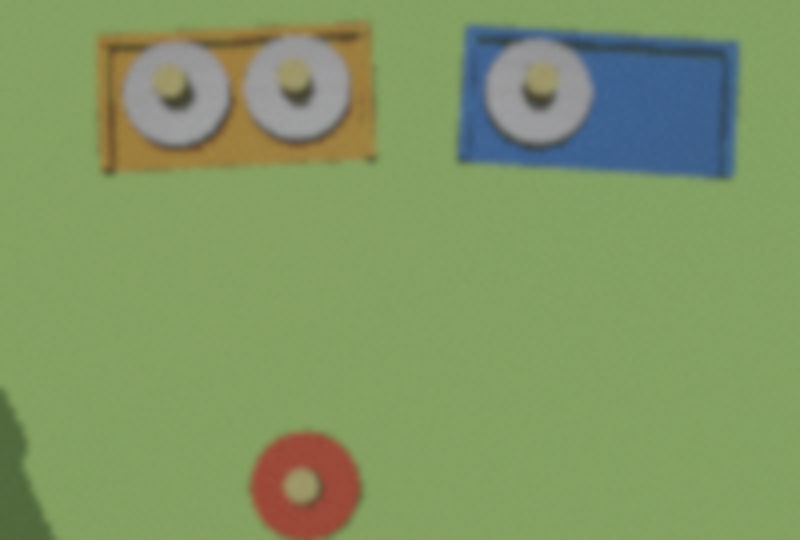

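All three are home against the back rails: two in orange at crop (177,93) and (298,88), and one in blue at (539,92). The red decoy hasn't moved and the arm is clear, so I'm handing in.

```bash
python3 -c "
from plant import *
print(finish_job())"
```

```text
the job is handed in; nothing more can be done
None
```

I handed the job in: the one weight that still grips (the left one, dragging at about 4 N) is home in the blue stall, and the two worn ones (middle and right, about 1.6 N) are home in the orange stall. No verdict came back. While dragging the left weight and pushing it home, the tool pressed down on it with up to about 5 N.

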